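# Load the UV curing box, close its interlocked tray and switch the lamp on

### The job

Stand the black lens tube upright inside the ring marked on the tray of the UV curing box, then push the tray fully home so that its front plate closes the mouth of the box and its side ear holds the interlock lever down, with the tube still standing in the ring. Only after that turn the handle of the lamp isolator from off to on, a quarter turn clockwise seen from above. Leave the dropper bottle, lens cap, adapter ring and hex driver where they are.

Things in the scene. Friction and masses are not known exactly. Their poses are not given: they have to be found in the camera images.
- cure_box: grey sheet-metal UV curing box screwed to the worktop. Origin on the worktop under the middle of its open mouth; +x points level into the box (the way the tray is pushed), +y to the left of that. Hood 120 mm wide (y), 138 mm deep (x 0 to 138), 72 mm high; black lamp on its roof at x 26 to 74, y -24 to 24 mm, up to 96 mm high
- box_mouth (a point): middle of the mouth, in the plane x = 0 of the box's front edge, 40 mm above the worktop; axes as cure_box. The aluminium slideway in front of it reaches out to x = -100 mm: base plate 6 mm thick, 136 mm wide, and two side rails 18 mm high whose outer sides are 56 mm from the middle
- tray_front (a point): middle of the outer face of the tray's upright front plate, 40 mm above the worktop, where to push; +x points the way to push. Plate 120 mm wide, 6 mm thick, from 20 (middle 80 mm: 7) to 73 mm above the worktop; a steel ear juts out 24 mm at its right-hand end (-y) and meets the lever's roller. Starts 95-120 mm out; fully home, the plate rests on the mouth's edge, this point 6 mm before box_mouth
- tray_ring (a point): centre of the dark ring (52 mm outside diameter) marked on the flat steel floor of the tray, 11 mm above the worktop, 50 mm behind the front plate's inner face; axes as tray_front. Floor 90 mm wide (y), nothing else on it. The tray is loose, 0.45 to 0.7 kg, slides with 2 to 6 N, and the slideway guides it with 1.5 mm play either side
- interlock_lever (a joint): hinged roller lever of the black snap switch on the right-hand outer side of the box, beside the mouth; 0 = free, leaning out towards the tray's ear, 0.30 rad = end of travel; about 0.26 when the tray is fully home, switch operated above 0.18. Its spring pushes the tray back with about 1 N, less than the friction that holds the tray
- lever_roller (a point): centre of the lever's roller (9 mm diameter), about 58 mm above the worktop
- lens_tube_center (a point): centre, half-way up, of the black lens tube that is to be cured: a plain black cylinder, 32 mm diameter and 52 mm high, 0.12 kg, standing upright on the worktop with its z axis up; grasp it at any yaw
- isolator_handle (a joint): bar handle on top of the grey lamp isolator box: 0 = off (handle across the box), 1.571 = on (handle in line with the box's cable gland, its white pointer line towards the gland); grows clockwise seen from above. It snaps: past the middle (0.8) a spring drives it on to the stop with up to 0.12 Nm, before the middle it springs back to off
- isolator_grip (a point): on the axis of the isolator's handle, at the height to grip, 73 mm above the worktop; turns with the handle. The handle is an upright bar 50 mm long along this point's y axis and 11 mm thick along its x axis, from 60 to 82 mm above the worktop, white pointer line at its +y end. The box below is 78 x 72 mm, 54 mm high
- bottle_center (a point): centre of the brown dropper bottle with white cap, 32 mm diameter, 70 mm high, a bystander
- lens_cap: black lens cap, 34 mm diameter, 10 mm high, a bystander; origin under its centre
- adapter_ring: black adapter ring, 30 mm diameter, 9 mm high, a bystander; origin under its centre
- hex_driver: hex driver with red handle, 160 mm long, lying flat, a bystander; origin under its middle

How it is judged:
By the outcome, as a careful person would: the job done as asked, in the order asked, and still so for the second after the job is handed in, with the robot touching nothing.
It also fails if it takes over 67 s, if anything falls off the work surface, if the arm or the gripper's body presses on something with over 40 N, if the wrist force passes 120 N, or if a joint passes its speed limit or range.

### The arm

A 6-joint arm with a two-finger parallel gripper is mounted at the origin on a cart in front of the work surface, level with it; the furniture and walls round the work are solid. World frame = base frame: x ahead of the robot, y to its left, z up, the work surface at z = 0. Lengths are in m, angles in rad, forces in N, time in s.
With the tool pointing down it reaches from about 0.3 to 0.75 m from the base axis. Payload 8.5 kg.
Tool frame: the origin (TCP) lies between the finger pads; the fingertips stand 22 mm ahead of it and the grasp point (between the pads) lies 3 mm ahead of it; z points along the fingers, x is the direction in which the jaws open and shut, and the axes are right-handed (so a half turn about z gives the same grasp; the last joint's range is limited). The gripper opens to 88 mm and grips with 3 to 60 N. Pads are 18 mm wide; open, the fingers measure 123 mm over their backs; the gripper's body (75 mm by 187 mm) begins 45 mm behind the grasp point.
Start: joints at [1.061, 0.381, 1.297, -0, 1.464, -0.215], TCP at [0.16, 0.526, 0.238] pointing down, gripper open.
Joint ranges: [-3.11, 3.11], [-0.89, 2.33], [0.22, 2.48], [-1.42, 4.56], [0.17, 2.85], [-2.88, 2.88]. Speed limits (rad/s): [2.39, 2.39, 3.14, 3.14, 3.14, 3.14].

### API

Orientations are given as a rotation vector (axis times angle).
In Python, from station import robot gives the robot as it stands.
- The arm moves only by the shell command python3 -m handwheel 'ROWS'. ROWS is JSON, a list of rows, each a list of 5 numbers: the shift along the world's x, y, z in m, then the turn about the world's z in degrees, then the closure, from -1 (fully open) to 1 (shut). In form: [[dx, dy, dz, yaw, grip], ...]. A call has 1 to 10 rows; each row is the pose to reach, as a shift and turn from the pose measured when the call began; what a row does not reach only later rows make up. A row lasts 1/12 s, in which the tool goes at most 41.7 mm and 7.16 degrees, less where a joint would pass 70% of its speed; a pose out of reach is approached as far as the arm can. A call with a gripper value outside its range is refused whole. The fingers move at their own pace and stop on an object; the grip force is fixed at half the most. Time passes only in rows, so rows that repeat a pose let the fingers close. It gives the time, the measured TCP pose, the force and the opening at its end, in the units of the state.
- robot.get_state(): the state, without advancing time (a new reading comes with each control period).
- robot.snapshot(name): name is "scene" or "top" or "wrist"; returns (picture, depth): 480x640x3 uint8, red, green, blue; 480x640 float32, m along the optical axis (not along the pixel's ray), 0 where there is no reading.
- robot.calibration(name): a dict with "camera_matrix" (3x3 intrinsics, pixels), "distortion" ([k1, k2, p1, p2, k3] as OpenCV has them; the pictures are not rectified), "extrinsics" (4x4, takes a point from camera to world coordinates). Camera axes: x right, y up, looking along -z (the intrinsics and any distortion apply to the point x, -y, -z); pixel columns grow to the right and rows downward; lengths in m; the calibration is good to about 2 mm. A picture is of the moment at which its call begins: read the wrist's pose just before it. calibration takes no time and is no camera call; for the wrist camera it gives the pose at the moment of the call.
- robot.job_done(): hands the job in, once; it reports no verdict.
Trained networks look in the newest picture that a camera, given by its name, has taken for a name from the list of things; names that differ only in an ending like _2 or _b are one class to them, and where a whole thing is asked for, a point or a joint stands for the part that bears it (a point fixed in the world has none). Each returns a list of dicts, best first, with "p" (0 to 1); they miss things now and then, are a little off and sometimes report something else, mostly with a low value. They report only what shows in the picture. A call takes as long as a camera call.
- robot.search_frame(camera, query): "extent" ([left, top, width, height] in pixels, round what is visible of it).
The state is a dict: "time": time; "joint_pos": joint angles; "joint_vel": joint speeds; "effort": joint torques, N m; "eef_pos": TCP position; "tcp_rot": TCP orientation; "ft_force": force on the tool from outside, world axes, zero at the start; "ft_torque": the same for the moment, N m; "gripper_width": finger opening in m.
Only numpy, scipy, OpenCV 4.12 (cv2) and the standard library are available. Lean on these libraries where they do the work, as an engineer would, in place of code of your own. Each camera call takes 0.05 s, during which the arm holds its last target.

## Working session

There is one attempt and no reset: what is moved stays moved. The work goes in short steps, Python scripts to look and compute and a shell command to move; the robot and the scene stay as the last step left them, time stands still between calls to the robot, and variables do not carry over. Pictures are saved under pics/ and viewed, and the job is handed in when it is done.

```bash
mkdir -p pics; ls
cat > h.py <<'E'
import numpy as np, cv2
from station import robot
def snap(n,f=None):
    p,d=robot.snapshot(n)
    if f: cv2.imwrite('pics/'+f,p[:,:,::-1])
    return p,d
def to_world(n,px,depth=None,z=None,cal=None):
    c=cal or robot.calibration(n)
    K=np.array(c['camera_matrix']);D=np.array(c['distortion']);E=np.array(c['extrinsics'])
    u=cv2.undistortPoints(np.array(px,float).reshape(-1,1,2),K,D).reshape(-1,2)
    r=np.c_[u[:,0],-u[:,1],-np.ones(len(u))]
    w=r@E[:3,:3].T
    if depth is not None: return E[:3,3]+w*np.array(depth).reshape(-1,1)
    t=(z-E[2,3])/w[:,2]
    return E[:3,3]+w*t[:,None]
def to_px(n,P,cal=None):
    c=cal or robot.calibration(n)
    K=np.array(c['camera_matrix']);D=np.array(c['distortion']);E=np.array(c['extrinsics'])
    q=(np.array(P,float).reshape(-1,3)-E[:3,3])@E[:3,:3]
    q=q*[1,-1,-1]
    return cv2.projectPoints(q,np.zeros(3),np.zeros(3),K,D)[0].reshape(-1,2)
E
python3 - <<'E'
from h import *
s=robot.get_state(); print(s)
for n in ['scene','top','wrist']:
    snap(n,n+'0.png')
    print(n,np.round(robot.calibration(n)['extrinsics'],3).tolist())
    if n!='wrist':
      for q in ['cure_box','tray_front','lens_tube_center','isolator_handle','lever_roller','bottle_center','lens_cap','adapter_ring','hex_driver','tray_ring']:
        print(q,[(np.round(r['extent']).tolist(),round(r['p'],2)) for r in robot.search_frame(n,q)][:2])
print(robot.get_state()['time'])
E
```

```text
pics
{'time': 0.0, 'joint_pos': array([ 1.06070883e+00,  3.81159941e-01,  1.29823137e+00, -3.36518120e-05,
        1.46356851e+00, -2.15331546e-01]), 'joint_vel': array([ 0.00041449, -0.00122336,  0.00066207, -0.00055584,  0.00017819,
        0.00073866]), 'effort': array([-1.99246504e-03, -4.37921011e+01, -2.24563658e+01,  7.12901610e-02,
        3.50877328e-02, -1.30594840e-04]), 'eef_pos': array([0.15967008, 0.52602983, 0.23706704]), 'tcp_rot': array([ 2.52308873e+00,  1.87080430e+00, -1.93662172e-03]), 'ft_force': array([0.22726611, 0.32860228, 0.56839782]), 'ft_torque': array([-0.00968736,  0.05681389, -0.03662712]), 'gripper_width': 0.08829924446413173}
scene [[0.651, 0.415, -0.636, -0.175], [-0.759, 0.333, -0.559, -0.56], [-0.02, 0.846, 0.532, 0.685], [0.0, 0.0, 0.0, 1.0]]
cure_box [([230.0, 185.0, 94.0, 103.0], 0.93)]
tray_front [([277.0, 233.0, 85.0, 51.0], 0.56)]
lens_tube_center [([198.0, 240.0, 22.0, 31.0], 0.72)]
isolator_handle [([330.0, 293.0, 24.0, 26.0], 0.87)]
lever_roller [([321.0, 218.0, 2.0, 12.0], 0.63)]
bottle_center [([362.0, 267.0, 23.0, 42.0], 0.57)]
lens_ca
[... 360 characters left out ...]
, 0.0, 1.0]]
cure_box [([191.0, 196.0, 125.0, 88.0], 0.67)]
tray_front [([261.0, 210.0, 70.0, 64.0], 0.61)]
lens_tube_center [([221.0, 296.0, 19.0, 16.0], 0.72)]
isolator_handle [([366.0, 287.0, 28.0, 20.0], 0.79), ([261.0, 210.0, 70.0, 65.0], 0.57)]
lever_roller []
bottle_center [([358.0, 241.0, 18.0, 18.0], 0.71), ([218.0, 297.0, 20.0, 14.0], 0.39)]
lens_cap [([409.0, 255.0, 18.0, 16.0], 0.55)]
adapter_ring [([305.0, 161.0, 48.0, 32.0], 0.63), ([379.0, 193.0, 7.0, 11.0], 0.57)]
hex_driver [([295.0, 162.0, 58.0, 35.0], 0.8)]
tray_ring [([262.0, 212.0, 66.0, 67.0], 0.97)]
wrist [[0.29, -0.91, -0.296, 0.083], [0.957, 0.276, 0.09, 0.55], [-0.0, -0.309, 0.951, 0.385], [0.0, 0.0, 0.0, 1.0]]
1.15
```

View pics/scene0.png

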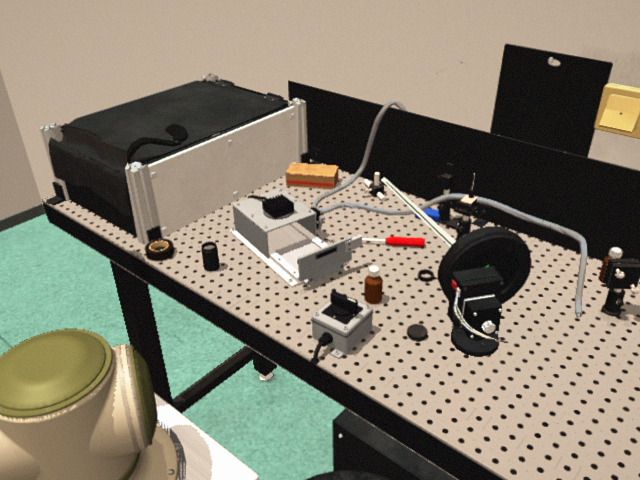

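View pics/top0.png

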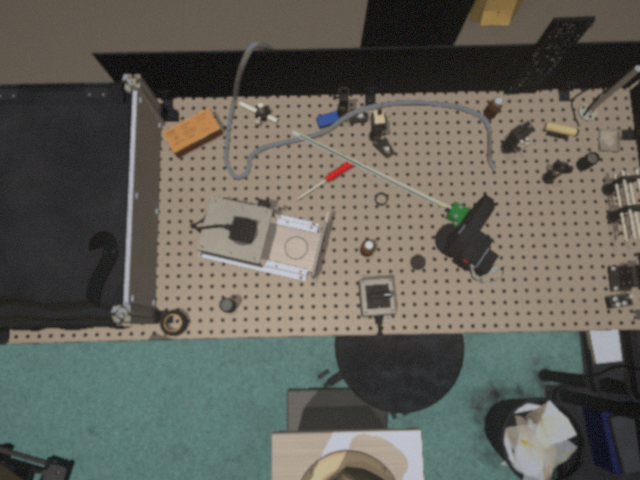

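View pics/wrist0.png

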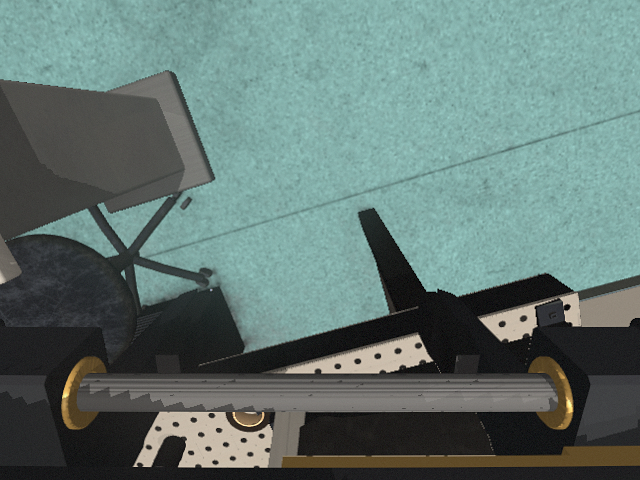

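The scene shows the box (275,230 scene; 240,230 top) with its slideway and tray facing right in the top picture, the tube at (228,304) top, and the isolator at (378,297) top. Next I measure them in enlarged views.

Run:
```python
from h import *
p,d=snap('top')
np.savez('top0.npz',p=p,d=d)
c=robot.calibration('top'); print(np.round(c['camera_matrix'],1).tolist(),c['distortion'])
x0,y0,w,h=185,150,250,187
cv2.imwrite('pics/top0z.png',cv2.resize(p[y0:y0+h,x0:x0+w,::-1],(800,598),interpolation=cv2.INTER_CUBIC))
p2,d2=snap('scene'); np.savez('scene0.npz',p=p2,d=d2)
cv2.imwrite('pics/scene0z.png',cv2.resize(p2[180:368,185:435,::-1],(800,600),interpolation=cv2.INTER_CUBIC))
def W(n,u,v,d):
    return np.round(to_world(n,[[u,v]],[d[v,u]])[0],4)
for nm,u,v in [('tube',228,303),('ring',296,247),('iso',378,296),('table',340,290),('bottle',368,245),('roof',225,215),('base',340,460)]:
    print(nm,W('top',u,v,d))
print(to_px('top',[[0.16,0.526,0.24]]),to_px('scene',[[0.16,0.526,0.24]]))
```

```text
[[528.4, 0.0, 321.2], [0.0, 528.4, 242.7], [0.0, 0.0, 1.0]] [0.0156442 0.        0.        0.        0.       ]
tube [0.4228 0.2451 0.0452]
ring [0.5467 0.0998 0.0107]
iso [ 0.4272 -0.0715  0.0838]
table [0.4486 0.0037 0.0037]
bottle [ 0.5372 -0.0564  0.0694]
roof [0.6094 0.2485 0.072 ]
base [0.0949 0.0148 0.0156]
[[ 37.73452434 457.48683839]] [[-26.92369506 161.87463693]]
```

View pics/top0z.png

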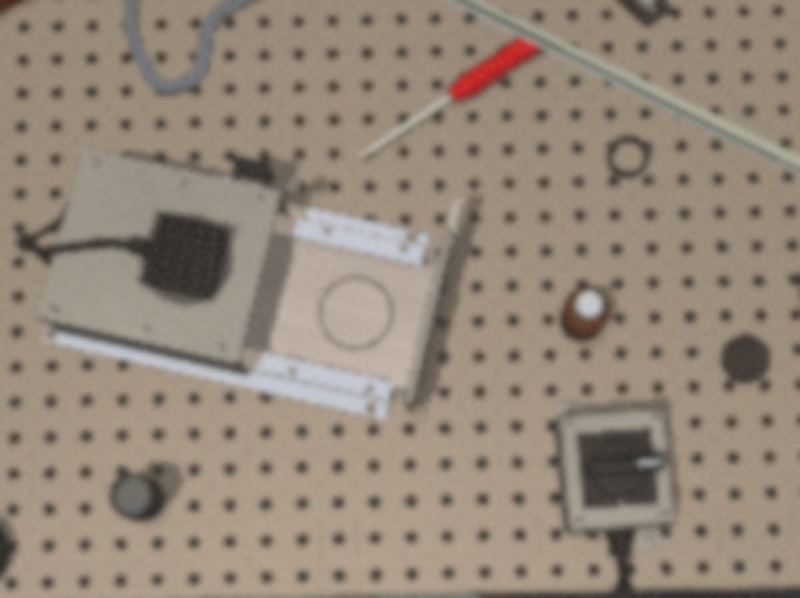

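View pics/scene0z.png

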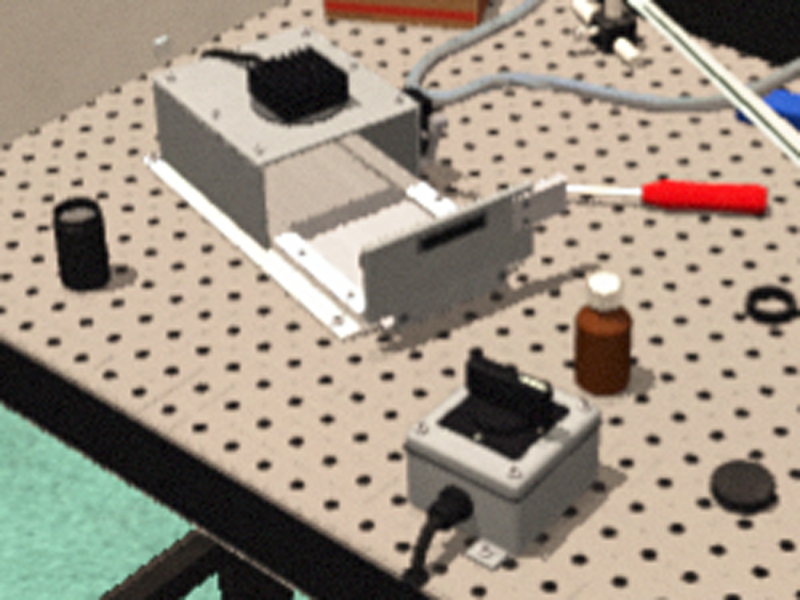

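```bash
cat > m.py <<'E'
from h import *
def cloud(n,f):
    z=np.load(f); d=z['d']; p=z['p']
    v,u=np.mgrid[0:480,0:640]
    P=to_world(n,np.c_[u.ravel(),v.ravel()],d.ravel()).reshape(480,640,3)
    P[d==0]=np.nan
    return P,p
if __name__=='__main__':
  for n in ['top','scene']:
    P,p=cloud(n,n+'0.npz')
    X,Y,Z=P[...,0],P[...,1],P[...,2]
    def sel(x0,x1,y0,y1,z0,z1):
        m=(X>x0)&(X<x1)&(Y>y0)&(Y<y1)&(Z>z0)&(Z<z1); return P[m]
    print(n)
    t=sel(.38,.47,.2,.29,-.02,.02); print('table z',np.median(t[:,2]))
    t=sel(.38,.47,.2,.29,.038,.06); print('tube top',len(t),t.mean(0),t.min(0),t.max(0), cv2.minEnclosingCircle((t[:,:2]*1000).astype(np.float32)))
    t=sel(.45,.7,.1,.35,.068,.076); r=cv2.minAreaRect((t[:,:2]*1000).astype(np.float32)); print('roof',len(t),r,np.median(t[:,2]))
    t=sel(.45,.7,.1,.35,.088,.1); r=cv2.minAreaRect((t[:,:2]*1000).astype(np.float32)); print('lamp',len(t),r,np.median(t[:,2]))
    t=sel(.45,.7,-.02,.12,.055,.08); r=cv2.minAreaRect((t[:,:2]*1000).astype(np.float32)); print('plate',len(t),r,t.max(0)) 
    t=sel(.37,.5,-.14,0,.05,.058); r=cv2.minAreaRect((t[:,:2]*1000).astype(np.float32)); print('isobox',len(t),r,np.median(t[:,2]))
    t=sel(.37,.5,-.14,0,.07,.09); r=cv2.minAreaRect((t[:,:2]*1000).astype(np.float32)); print('handle',len(t),r,np.median(t[:,2]))
    t=sel(.5,.57,-.1,-.02,.06,.09); print('bottle',t.mean(0))
E
python3 m.py
```

```text
top
table z 0.0004246982944043909
tube top 171 [0.41963947 0.24833531 0.04640326] [0.40564043 0.23340115 0.03805302] [0.43361134 0.26358131 0.05625787] ((420.0333557128906, 248.40858459472656), 15.40365982055664)
roof 2707 ((580.8423461914062, 231.40509033203125), (147.65428161621094, 122.6639633178711), 75.55052185058594) 0.07252893491678325
lamp 324 ((575.7384033203125, 215.47113037109375), (61.6324577331543, 48.107452392578125), 75.1851577758789) 0.09489656110636613
plate 227 ((544.0887451171875, 44.97954559326172), (7.7371673583984375, 143.13084411621094), 75.61937713623047) [0.61390082 0.06454615 0.07846485]
isobox 698 ((429.3934631347656, -73.72566986083984), (77.22188568115234, 70.98089599609375), 2.78749942779541) 0.05251381247929998
handle 136 ((430.2023620605469, -76.56629943847656), (11.458312034606934, 49.33705520629883), 3.9024150371551514) 0.08161959993435242
bottle [ 0.53792774 -0.05841655  0.06927764]
scene
table z -0.002485675179358493
tube top 178 [0.41803082 0.24836939 0.0450138 ] [0.40190093 0.23203464 0.03822596] [0.43428592 0.26540231 0.05308488] ((418.4001159667969, 247.76539611816406), 18.271747589111328)
roof 1414 ((577.41650390625, 228.65899658203125), (146.6119842529297, 122.45036315917969), 75.35568237304688) 0.07076237980614136
lamp 325 ((572.2734985351562, 209.42520141601562), (54.53863525390625, 49.16565704345703), 75.85383605957031) 0.09280600205613909
plate 588 ((542.84228515625, 45.99409103393555), (13.479113578796387, 146.78407287597656), 75.37378692626953) [0.61555783 0.06545598 0.07457818]
isobox 294 ((427.59698486328125, -75.78201293945312), (70.61519622802734, 60.54778289794922), 3.1994895935058594) 0.05196931819090167
handle 219 ((427.76068115234375, -77.91682434082031), (13.536320686340332, 49.568687438964844), 5.428061008453369) 0.07695902459278392
bottle [ 0.53421145 -0.05972476  0.0662538 ]
```

Run:
```python
from m import *
P,p=cloud('top','top0.npz')
for nm,u,v in [('boxwall',145,250),('boxtop',60,250),('post',120,315),('post2',132,82),('gold',172,320),('goldedge',172,308),('grip',37,457),('hook',100,245),('ear',328,214),('lensobj',460,240),('edge',250,330)]:
    print(nm,np.round(P[v,u],3))
print(to_px('wrist',[[0.16,0.526,0.215],[0.16,0.526,0.0]]))
```

```text
boxwall [0.536 0.414 0.08 ]
boxtop [0.522 0.543 0.18 ]
post [0.396 0.424 0.178]
post2 [0.868 0.422 0.173]
gold [0.391 0.375 0.005]
goldedge [0.418 0.376 0.002]
grip [0.176 0.488 0.316]
hook [0.527 0.462 0.193]
ear [0.608 0.027 0.068]
lensobj [ 0.521 -0.219  0.196]
edge [0.366 0.204 0.002]
[[315.42523888 287.90585067]
 [316.21259553 198.72028732]]
```

```bash
python3 -m handwheel '[[0.259,-0.278,0,-87.6,-1],[0.259,-0.278,0,-87.6,-1],[0.259,-0.278,0,-87.6,-1],[0.259,-0.278,0,-87.6,-1],[0.259,-0.278,0,-87.6,-1],[0.259,-0.278,0,-87.6,-1],[0.259,-0.278,0,-87.6,-1],[0.259,-0.278,0,-87.6,-1],[0.259,-0.278,0,-87.6,-1],[0.259,-0.278,0,-87.6,-1]]'; python3 -m handwheel '[[0,0,0,-16,-1],[0,0,0,-16,-1],[0,0,0,-16,-1],[0,0,0,-16,-1]]'
python3 - <<'E'
from h import *
s=robot.get_state(); print(s['eef_pos'],s['tcp_rot'],s['joint_pos'],s['time'])
cal=robot.calibration('wrist')
p,d=snap('wrist','w1.png'); np.savez('w1.npz',p=p,d=d)
print([(np.round(r['extent']).tolist(),round(r['p'],2)) for r in robot.search_frame('wrist','lens_tube_center')])
E
```

```text
time: 2.08
eef_pos: [0.4226, 0.2442, 0.2375]
tcp_rot: [3.14, 0.023, 0.002]
ft_force: [1.0, -0.7, -0.3]
gripper_width: 0.0884
time: 2.42
eef_pos: [0.4227, 0.244, 0.2375]
tcp_rot: [3.113, -0.417, 0.002]
ft_force: [0.5, 0.2, -0.4]
gripper_width: 0.088
[0.42267856 0.24401105 0.23754026] [ 3.11255333e+00 -4.17363059e-01  1.83961122e-03] [ 0.28124257  0.27200197  1.46233274 -0.00157427  1.40666159  0.54808965] 2.4167
[([301.0, 180.0, 27.0, 44.0], 0.71)]
```

View pics/w1.png

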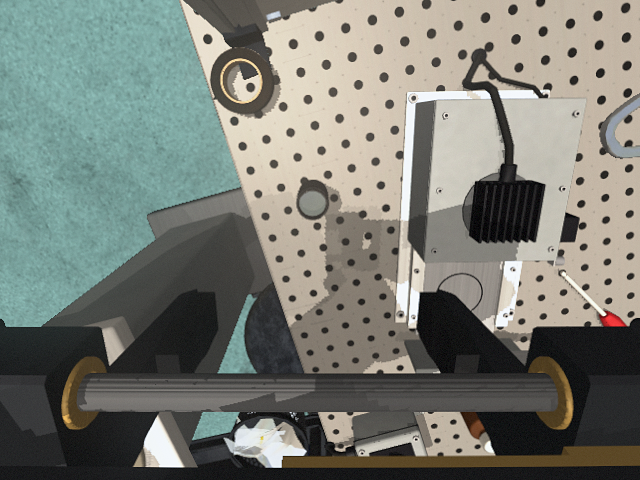

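The wrist view shows the tube's top at (313,198), the tray ring at (460,292) and the box. I measure each with wrist depth.

Run:
```python
from m import *
P,p=cloud('wrist','w1.npz')
X,Y,Z=P[...,0],P[...,1],P[...,2]
def sel(x0,x1,y0,y1,z0,z1):
    return P[(X>x0)&(X<x1)&(Y>y0)&(Y<y1)&(Z>z0)&(Z<z1)]
R=lambda t:cv2.minAreaRect((t[:,:2]*1000).astype(np.float32))
t=sel(.39,.45,.21,.28,-.02,.02); print('table',np.median(t[:,2]))
t=sel(.38,.47,.2,.29,.04,.06); print('tube',len(t),np.percentile(t[:,2],[5,50,95]), cv2.minEnclosingCircle((t[:,:2]*1000).astype(np.float32)),t.mean(0))
t=sel(.38,.47,.2,.29,.049,.06); print('tube rim',len(t), cv2.minEnclosingCircle((t[:,:2]*1000).astype(np.float32)))
t=sel(.45,.7,.12,.35,.07,.075); print('roof',len(t),R(t),np.median(t[:,2]))
t=sel(.45,.7,.1,.35,.09,.1); print('lamp',len(t),R(t),np.median(t[:,2]))
# hand-picked ring
print('ring',to_world('wrist',[[460,292]],z=.011), P[292,460])
cv2.imwrite('pics/w1z.png',cv2.resize(p[140:340,260:526,::-1],(798,600),interpolation=cv2.INTER_CUBIC))
print(to_world('wrist',[[313,198]],z=.052), P[198,313])
```

```text
table 0.0001816874777327282
tube 875 [0.04282261 0.04452189 0.05241602] ((419.56689453125, 250.42002868652344), 15.159883499145508) [0.4196298  0.25050229 0.04590013]
tube rim 178 ((419.45916748046875, 250.14987182617188), 14.325756072998047)
roof 17749 ((579.9718017578125, 234.04840087890625), (148.7461700439453, 121.27745819091797), 75.71932983398438) 0.0720454613581718
lamp 3026 ((573.7951049804688, 210.96348571777344), (48.70417022705078, 48.32180404663086), 75.88849639892578) 0.0948761609599511
ring [[0.54873926 0.10433883 0.011     ]] [0.54889247 0.10402179 0.01045727]
[[0.42233918 0.25619355 0.052     ]] [0.42188064 0.25474275 0.04472627]
```

View pics/w1z.png

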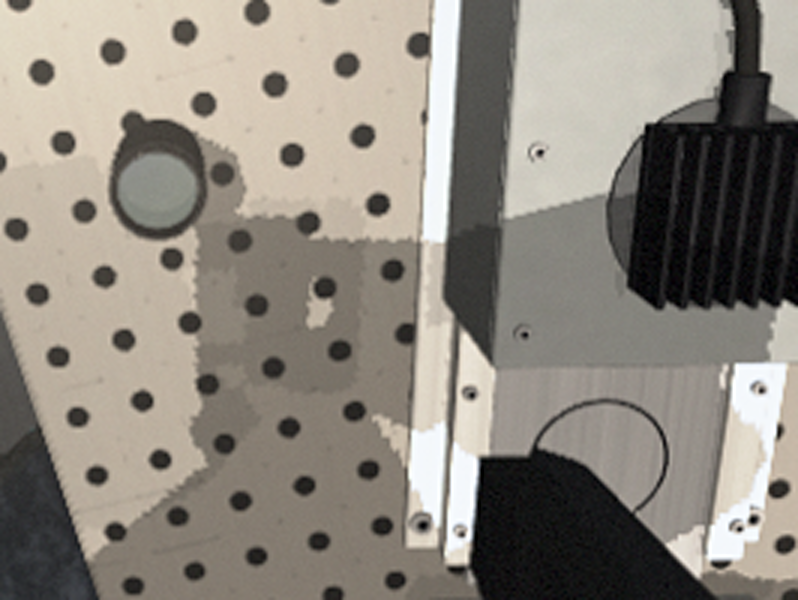

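```bash
python3 -m handwheel '[[-0.003,0.0055,-0.04,1,-1],[-0.003,0.0055,-0.08,1,-1],[-0.003,0.0055,-0.12,1,-1],[-0.003,0.0055,-0.15,1,-1],[-0.003,0.0055,-0.175,1,-1],[-0.003,0.0055,-0.19,1,-1],[-0.003,0.0055,-0.196,1,-1],[-0.003,0.0055,-0.196,1,-1],[-0.003,0.0055,-0.196,1,0],[-0.003,0.0055,-0.196,1,0.1]]'; python3 -m handwheel '[[0,0,0,0,1],[0,0,0,0,1],[0,0,0,0,1],[0,0,0,0,1],[0,0,0,0,1],[0,0,0,0,1]]'
```

```text
time: 3.35
eef_pos: [0.4201, 0.25, 0.0427]
tcp_rot: [3.118, -0.384, 0.005]
ft_force: [0.7, 0.0, 0.4]
gripper_width: 0.0767
time: 3.85
eef_pos: [0.4201, 0.25, 0.0427]
tcp_rot: [3.118, -0.384, 0.005]
ft_force: [0.5, -0.2, 0.6]
gripper_width: 0.0368
```

```bash
python3 -m handwheel '[[0,0,0,0,1],[0,0,0,0,1],[0,0,0,0,1],[0,0,0,0,1]]'; python3 -m handwheel '[[0,0,0.04,0,1],[0,0,0.08,0,1],[0,0,0.1,0,1],[0,0,0.12,0,1],[0,0,0.12,0,1]]'
python3 - <<'E'
from h import *
s=robot.get_state(); print(s['eef_pos'],s['gripper_width'],s['time'])
p,d=snap('wrist','w2.png'); np.savez('w2.npz',p=p,d=d)
E
```

```text
time: 4.18
eef_pos: [0.4201, 0.25, 0.0427]
tcp_rot: [3.118, -0.384, 0.005]
ft_force: [-0.8, -0.6, 0.1]
gripper_width: 0.0275
time: 4.6
eef_pos: [0.4214, 0.2504, 0.1661]
tcp_rot: [-3.116, 0.383, -0.015]
ft_force: [0.5, 0.3, -0.2]
gripper_width: 0.0277
[0.42142823 0.25043139 0.16605952] 0.027650187818650713 4.6
```

View pics/w2.png

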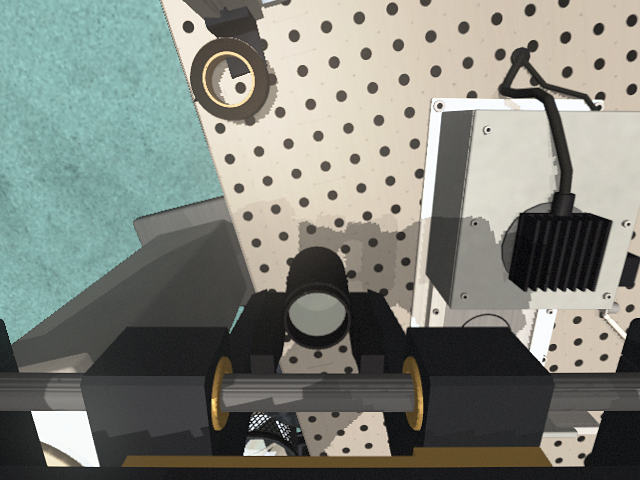

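Run:
```python
from m import *
P,p=cloud('wrist','w2.npz')
s=robot.get_state();print(s['eef_pos'],s['tcp_rot'],s['ft_force'],s['gripper_width'])
for u,v in [(318,313),(318,345),(318,285),(290,315),(347,315),(318,265)]: print(u,v,np.round(P[v,u],4))
m=np.zeros((480,640),bool); m[275:352,280:356]=1
t=P[m&(P[...,2]>.165)&(P[...,2]<.2)]
print(len(t),t.mean(0),np.percentile(t[:,2],[5,50,95]),cv2.minEnclosingCircle((t[:,:2]*1000).astype(np.float32)))
cv2.imwrite('pics/w2z.png',cv2.resize(p[230:400,200:440,::-1],(800,566),interpolation=cv2.INTER_CUBIC))
# where tcp & pads project
from scipy.spatial.transform import Rotation as R
Rm=R.from_rotvec(s['tcp_rot']).as_matrix()
for q in [(0,0,0),(0,0,.022),(.044,0,.022),(0.016,-.009,.022),(.016,.009,.022),(-.016,.009,.022)]: print(q,to_px('wrist',[s['eef_pos']+Rm@np.array(q)])[0])
```

```text
[0.42066232 0.25015359 0.16382746] [-3.11696184  0.38342261 -0.00996252] [ 0.62343914  0.34817687 -0.77929162] 0.027462193046741815
318 313 [0.4209 0.2493 0.1647]
318 345 [0.4182 0.2386 0.1726]
318 285 [0.4245 0.2641 0.1686]
290 315 [0.4088 0.2516 0.1651]
347 315 [0.4334 0.2499 0.173 ]
318 265 [0.4249 0.2649 0.1483]
3543 [0.42122731 0.25134863 0.17014277] [0.16512001 0.16852525 0.18367852] ((421.3492736816406, 252.12713623046875), 17.75542449951172)
(0, 0, 0) [317.00796895 310.45738726]
(0, 0, 0.022) [316.99150521 288.72646095]
(0.044, 0, 0.022) [405.57220929 288.72813509]
(0.016, -0.009, 0.022) [349.72477034 271.99013257]
(0.016, 0.009, 0.022) [348.73146455 304.97806845]
(-0.016, 0.009, 0.022) [285.23187721 304.95450452]
```

View pics/w2z.png

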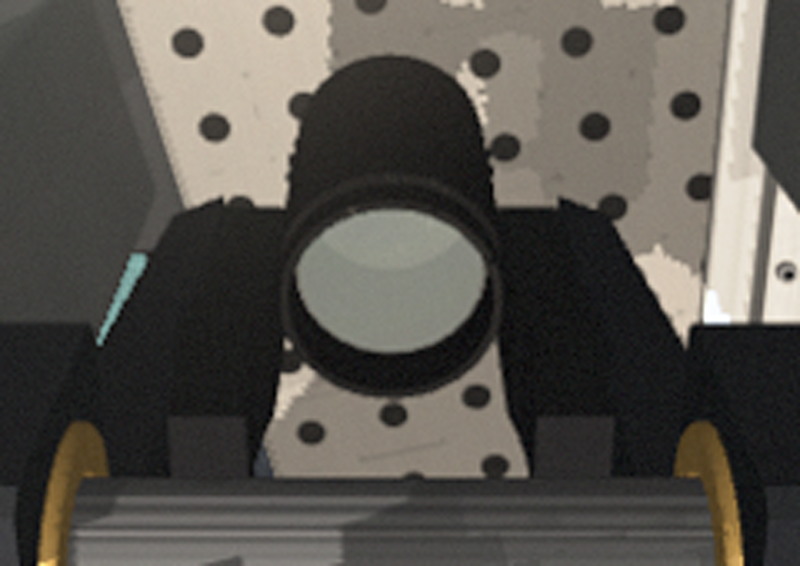

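```bash
python3 -m handwheel '[[0.03,-0.035,0,0,1],[0.06,-0.07,0,0,1],[0.09,-0.105,0,0,1],[0.115,-0.135,0,0,1],[0.1265,-0.149,0,0,1],[0.1265,-0.149,-0.03,0,1],[0.1265,-0.149,-0.06,0,1],[0.1265,-0.149,-0.06,0,1],[0.1265,-0.149,-0.06,0,1]]'
python3 - <<'E'
from h import *
s=robot.get_state(); print(s['eef_pos'],s['gripper_width'],s['time'])
p,d=snap('wrist','w3.png'); np.savez('w3.npz',p=p,d=d)
p,d=snap('top'); np.savez('t3.npz',p=p,d=d)
cv2.imwrite('pics/t3z.png',cv2.resize(p[190:290,210:343,::-1],(798,600),interpolation=cv2.INTER_CUBIC))
E
```

```text
time: 5.4
eef_pos: [0.546, 0.1012, 0.102]
tcp_rot: [-3.117, 0.384, -0.002]
ft_force: [-0.1, -1.5, -1.2]
gripper_width: 0.0274
[0.5460129  0.10115979 0.10195246] 0.027436351909020926 5.4
```

View pics/w3.png

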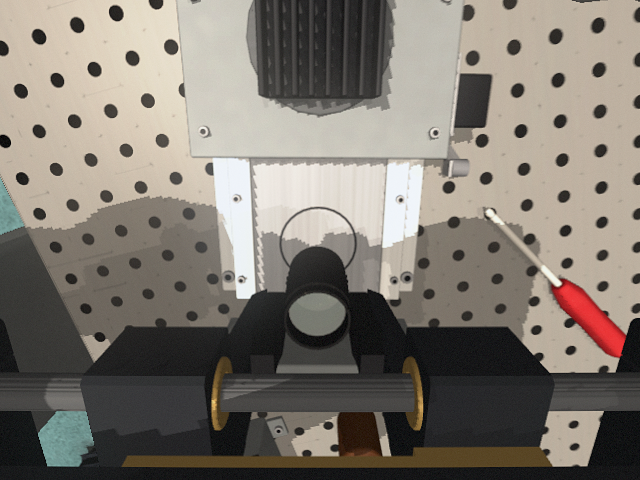

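View pics/t3z.png

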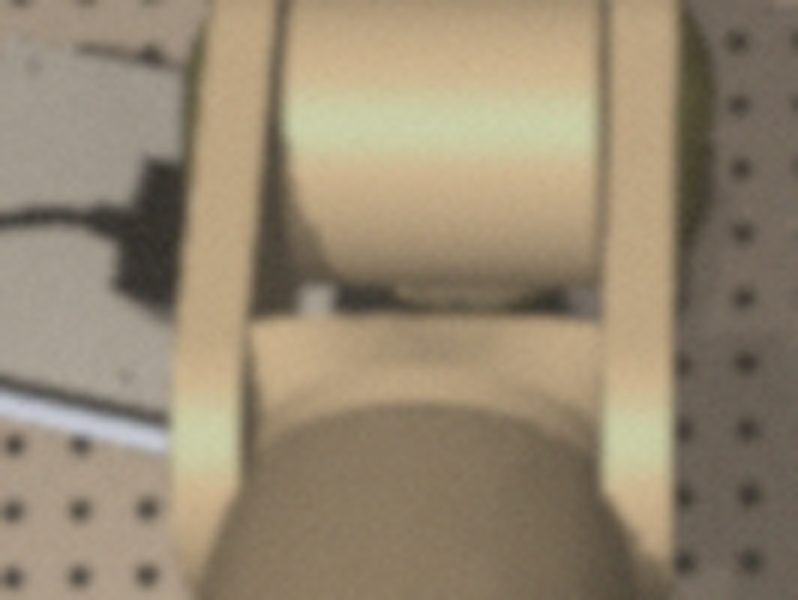

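Run:
```python
from m import *
cal=robot.calibration('wrist')
print('tcp',robot.get_state()['eef_pos'])
g=cv2.cvtColor(np.load('w3.npz')['p'],cv2.COLOR_RGB2GRAY)
# ring edge points traced on z=.011 plane
pts=np.array([(318,207),(297,213),(339,213),(283,232),(353,232),(280,245),(356,245),(284,258)],float)
w=to_world('wrist',pts,z=.011)[:,:2]*1000
print(np.round(w,1).tolist(), cv2.minEnclosingCircle(w.astype(np.float32)))
A=np.c_[2*w,np.ones(len(w))];s=np.linalg.lstsq(A,(w**2).sum(1),rcond=None)[0];print(s[:2],np.sqrt(s[2]+s[0]**2+s[1]**2))
# tube rim: outer rim circle
z=robot.get_state()['eef_pos'][2]-.0427+.052
rim=np.array([(318,349),(285,317),(351,317),(318,284)],float)
r=to_world('wrist',rim,z=z)[:,:2]*1000; print(np.round(r,1).tolist(),r.mean(0))
P,p=cloud('wrist','w3.npz')
for u,v in [(318,348),(288,317),(348,317),(318,287)]: print(P[v,u])
cv2.imwrite('pics/w3z.png',cv2.resize(p[190:370,200:440,::-1],(800,600),interpolation=cv2.INTER_CUBIC))
```

```text
tcp [0.54749779 0.10144185 0.10463854]
[[554.9, 125.4], [540.4, 124.8], [567.4, 118.0], [527.9, 114.4], [573.6, 103.0], [523.5, 106.0], [573.6, 93.4], [523.6, 96.3]] ((548.6740112304688, 100.32014465332031), 25.83884048461914)
[548.7027549  100.49665894] 25.51028902466286
[[544.6, 88.3], [535.1, 106.7], [561.6, 100.0], [551.9, 117.9]] [548.31629668 103.22124472]
[0.54454715 0.08797953 0.11266517]
[0.53463062 0.10232592 0.10631325]
[0.5604235  0.10024569 0.11388761]
[0.55129091 0.11511016 0.11069688]
```

View pics/w3z.png

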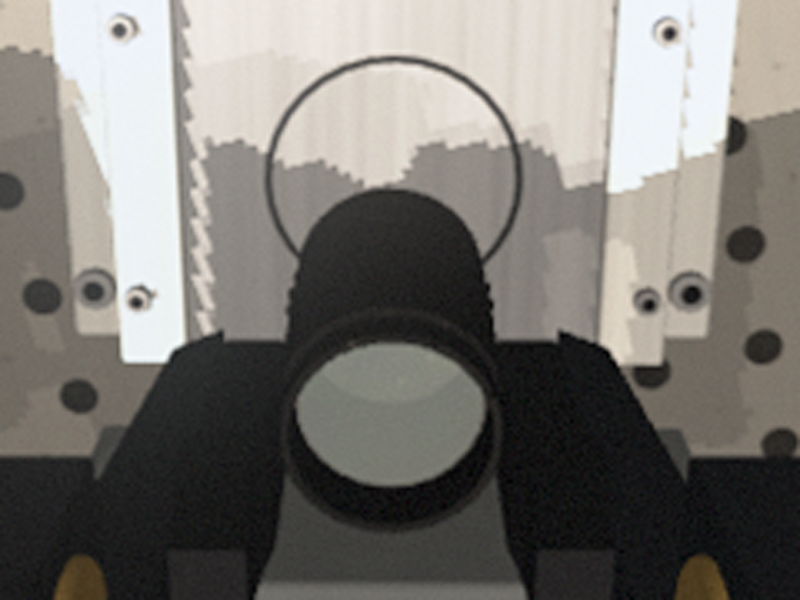

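```bash
python3 -m handwheel '[[0.0005,-0.0022,-0.02,0,1],[0.0005,-0.0022,-0.035,0,1],[0.0005,-0.0022,-0.043,0,1],[0.0005,-0.0022,-0.046,0,1],[0.0005,-0.0022,-0.046,0,1],[0.0005,-0.0022,-0.046,0,1]]'; python3 -c "
from h import *
s=robot.get_state();print(s['eef_pos'],s['ft_force'])"
```

```text
time: 6.0
eef_pos: [0.5485, 0.0994, 0.0597]
tcp_rot: [-3.117, 0.382, -0.014]
ft_force: [0.3, -0.4, -1.7]
gripper_width: 0.0276
[0.54850671 0.09938621 0.0596534 ] [ 0.33500127 -0.43448652 -1.71162296]
```

```bash
python3 -m handwheel '[[0,0,-0.002,0,1],[0,0,-0.003,0,1],[0,0,-0.004,0,1],[0,0,-0.004,0,1]]';python3 -m handwheel '[[0,0,-0.001,0,1],[0,0,-0.0015,0,1],[0,0,-0.0015,0,1]]'
```

```text
time: 6.33
eef_pos: [0.5485, 0.0994, 0.0557]
tcp_rot: [-3.117, 0.382, -0.014]
ft_force: [0.7, -0.6, -0.7]
gripper_width: 0.0277
time: 6.58
eef_pos: [0.5484, 0.0994, 0.0541]
tcp_rot: [-3.117, 0.382, -0.014]
ft_force: [-0.3, 0.1, -1.8]
gripper_width: 0.0275
```

```bash
python3 -m handwheel '[[0,0,-0.0005,0,1],[0,0,-0.001,0,1],[0,0,-0.001,0,1]]';python3 -m handwheel '[[0,0,-0.0005,0,1],[0,0,-0.001,0,1],[0,0,-0.001,0,1]]'
```

```text
time: 6.83
eef_pos: [0.5488, 0.0994, 0.0537]
tcp_rot: [-3.117, 0.382, -0.015]
ft_force: [-0.2, 0.2, 5.6]
gripper_width: 0.0278
time: 7.08
eef_pos: [0.5488, 0.0994, 0.0536]
tcp_rot: [-3.117, 0.382, -0.017]
ft_force: [-3.3, -0.2, 9.8]
gripper_width: 0.0276
```

```bash
python3 -m handwheel '[[0,0,0.0008,0,1],[0,0,0.0008,0,0.3],[0,0,0.0008,0,0.2],[0,0,0.0008,0,0],[0,0,0.0008,0,-0.3],[0,0,0.0008,0,-0.4],[0,0,0.0008,0,-0.4],[0,0,0.0008,0,-0.4]]'
python3 - <<'E'
from h import *
p,d=snap('wrist','w4.png')
E
```

```text
time: 7.75
eef_pos: [0.5488, 0.0994, 0.0543]
tcp_rot: [-3.117, 0.382, -0.017]
ft_force: [0.3, -0.0, -0.5]
gripper_width: 0.0618
```

View pics/w4.png

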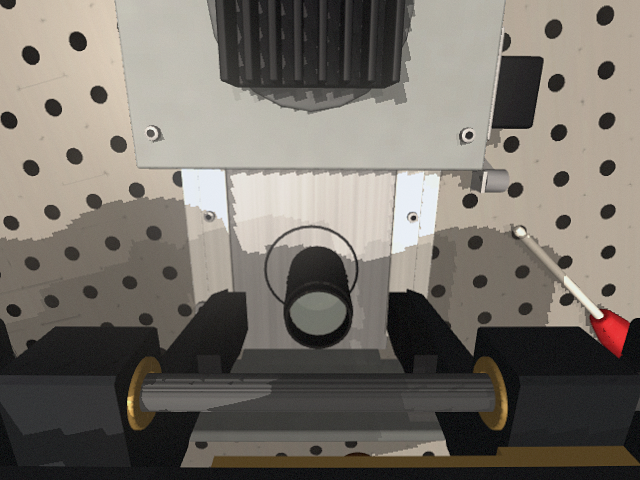

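```bash
python3 -m handwheel '[[0,0,0.03,0,-0.4],[0,0,0.07,0,-0.4],[0,0,0.11,0,-0.4],[0,0,0.13,0,-0.4],[-0.011,-0.042,0.13,0,0.2],[-0.022,-0.0845,0.13,0,0.2],[-0.022,-0.0845,0.13,0,0.2],[-0.022,-0.0845,0.13,0,0.2]]'
python3 - <<'E'
from h import *
s=robot.get_state();print(s['eef_pos'],s['tcp_rot'])
p,d=snap('wrist','w5.png');np.savez('w5.npz',p=p,d=d)
E
```

```text
time: 8.47
eef_pos: [0.5265, 0.0133, 0.1845]
tcp_rot: [-3.116, 0.387, -0.017]
ft_force: [0.2, -0.1, -0.6]
gripper_width: 0.037
[0.52651526 0.01329193 0.18450549] [-3.11612068  0.38706921 -0.01667308]
```

View pics/w5.png

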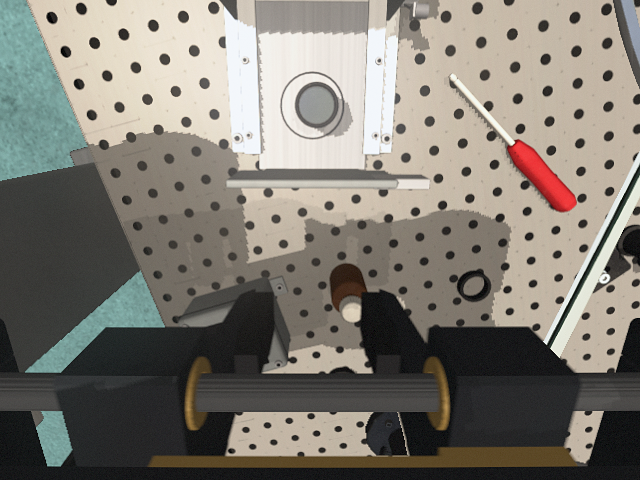

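Run:
```python
from m import *
P,p=cloud('wrist','w5.npz')
print('tube',to_world('wrist',[[317,103]],z=.063),'ring',to_world('wrist',[[311.5,105.5]],z=.011))
l=to_world('wrist',[[228,187],[396,189]],z=.073)*1000; c=l.mean(0)
print('plate outer edge',l,c,np.degrees(np.arctan2(*(l[1]-l[0])[[1,0]])),np.linalg.norm(l[1]-l[0]))
cv2.imwrite('pics/w5z.png',cv2.resize(p[50:210,210:450,::-1],(800,533),interpolation=cv2.INTER_CUBIC))
```

```text
tube [[0.55008396 0.10216104 0.063     ]] ring [[0.54632728 0.10317408 0.011     ]]
plate outer edge [[476.65355916  63.56905611  73.        ]
 [589.67748292  33.60178051  73.        ]] [533.16552104  48.58541831  73.        ] -14.849775127353182 116.92923051080594
```

View pics/w5z.png

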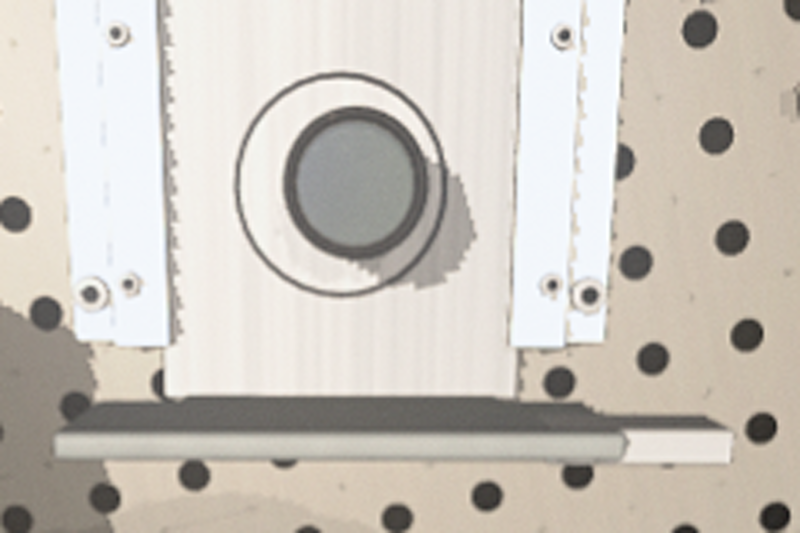

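```bash
python3 -m handwheel '[[-0.002,0,-0.03,0,0.2],[-0.002,0,-0.065,0,0.2],[-0.002,0,-0.1,0,0.2],[-0.002,0,-0.12,0,0.2],[-0.002,0,-0.1265,0,0.2],[-0.002,0,-0.1265,0,0.2]]'; python3 -m handwheel '[[0.00125,0.005,0,0,0.2],[0.0025,0.0095,0,0,0.2],[0.003,0.0125,0,0,0.2],[0.00375,0.0155,0,0,0.2],[0.0045,0.018,0,0,0.2],[0.005,0.02,0,0,0.2],[0.00575,0.0225,0,0,0.2],[0.0063,0.025,0,0,0.2],[0.007,0.0275,0,0,0.2],[0.0076,0.030,0,0,0.2]]'
```

```text
time: 9.02
eef_pos: [0.5245, 0.0157, 0.0567]
tcp_rot: [-3.116, 0.383, -0.012]
ft_force: [-0.2, -0.4, -0.1]
gripper_width: 0.035
time: 9.85
eef_pos: [0.5323, 0.0449, 0.0571]
tcp_rot: [-3.118, 0.383, -0.013]
ft_force: [-1.6, -6.7, 3.4]
gripper_width: 0.0351
```

```bash
python3 -m handwheel '[[0.0008,0.003,0,0,0.2],[0.0016,0.006,0,0,0.2],[0.0023,0.009,0,0,0.2],[0.0031,0.012,0,0,0.2],[0.0038,0.015,0,0,0.2],[0.0046,0.018,0,0,0.2],[0.0054,0.021,0,0,0.2],[0.0061,0.024,0,0,0.2],[0.0069,0.027,0,0,0.2],[0.0076,0.030,0,0,0.2]]'; python3 -m handwheel '[[0.0008,0.003,0,0,0.2],[0.0016,0.006,0,0,0.2],[0.0023,0.009,0,0,0.2],[0.0031,0.012,0,0,0.2],[0.0038,0.015,0,0,0.2],[0.0046,0.018,0,0,0.2],[0.0054,0.021,0,0,0.2],[0.0061,0.024,0,0,0.2],[0.0069,0.027,0,0,0.2],[0.0076,0.030,0,0,0.2]]'
python3 - <<'E'
from h import *
p,d=snap('wrist','w6.png');np.savez('w6.npz',p=p,d=d)
E
```

```text
time: 10.68
eef_pos: [0.5399, 0.0748, 0.0571]
tcp_rot: [3.118, -0.383, 0.013]
ft_force: [-1.1, -4.0, 0.7]
gripper_width: 0.0353
time: 11.52
eef_pos: [0.5475, 0.1047, 0.0572]
tcp_rot: [3.117, -0.383, 0.013]
ft_force: [-0.9, -5.7, 0.8]
gripper_width: 0.0355
```

View pics/w6.png

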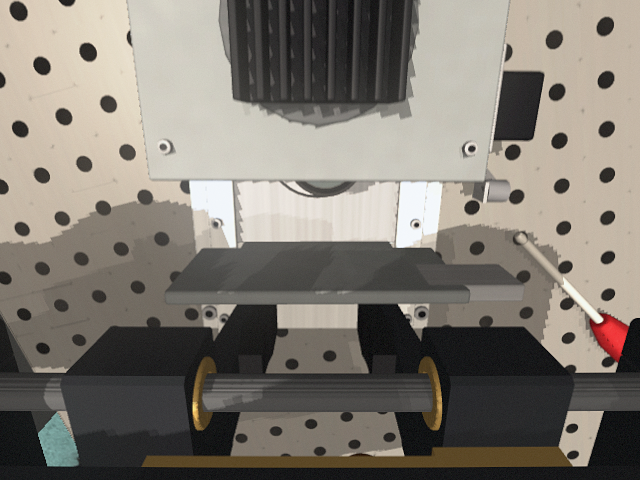

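```bash
python3 -m handwheel '[[0.0008,0.003,0,0,0.2],[0.0016,0.006,0,0,0.2],[0.0023,0.009,0,0,0.2],[0.0031,0.012,0,0,0.2],[0.0038,0.015,0,0,0.2],[0.0046,0.018,0,0,0.2],[0.0054,0.021,0,0,0.2],[0.0061,0.024,0,0,0.2],[0.0069,0.027,0,0,0.2],[0.0076,0.030,0,0,0.2]]'; python3 -m handwheel '[[0.0004,0.0015,0,0,0.2],[0.0008,0.003,0,0,0.2],[0.0011,0.0045,0,0,0.2],[0.0015,0.006,0,0,0.2],[0.0019,0.0075,0,0,0.2],[0.0023,0.009,0,0,0.2],[0.0026,0.0105,0,0,0.2]]';  python3 - <<'E'
from h import *
p,d=snap('wrist','w7.png');np.savez('w7.npz',p=p,d=d)
E
```

```text
time: 12.4
eef_pos: [0.5551, 0.1351, 0.0571]
tcp_rot: [3.117, -0.383, 0.012]
ft_force: [-1.1, -5.4, 1.0]
gripper_width: 0.0353
time: 12.98
eef_pos: [0.5576, 0.1452, 0.0572]
tcp_rot: [3.116, -0.383, 0.012]
ft_force: [-1.5, -5.9, 1.4]
gripper_width: 0.0354
```

View pics/w7.png

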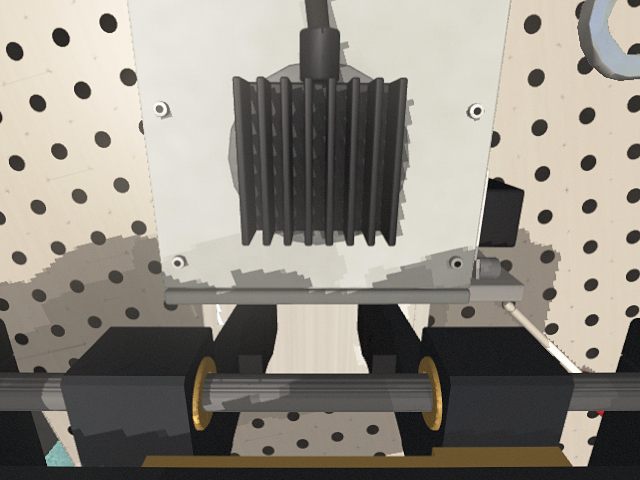

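```bash
python3 -m handwheel '[[0.0002,0.001,0,0,0.2],[0.0005,0.002,0,0,0.2],[0.0008,0.003,0,0,0.2]]'; python3 -m handwheel '[[0.0002,0.001,0,0,0.2],[0.0005,0.002,0,0,0.2]]'
```

```text
time: 13.28
eef_pos: [0.5577, 0.1456, 0.0572]
tcp_rot: [3.111, -0.383, 0.008]
ft_force: [-6.8, -24.3, 6.2]
gripper_width: 0.0354
time: 13.45
eef_pos: [0.5577, 0.1456, 0.0573]
tcp_rot: [3.107, -0.384, 0.006]
ft_force: [-4.5, -20.5, 5.7]
gripper_width: 0.0351
```

```bash
python3 -m handwheel '[[-0.001,-0.004,0,0,0.2],[-0.004,-0.015,0,0,0.2],[-0.0075,-0.03,0,0,0.2],[-0.0125,-0.05,0.03,0,0.2],[-0.0175,-0.07,0.07,0,0.2],[-0.02,-0.08,0.11,0,0.2],[-0.02,-0.08,0.14,0,0.2],[-0.02,-0.08,0.14,0,0.2]]';  python3 - <<'E'
from h import *
s=robot.get_state();print(s['eef_pos'],s['tcp_rot'])
p,d=snap('wrist','w8.png');np.savez('w8.npz',p=p,d=d)
p,d=snap('scene');np.savez('s8.npz',p=p,d=d)
cv2.imwrite('pics/s8z.png',cv2.resize(p[180:320,200:387,::-1],(800,600),interpolation=cv2.INTER_CUBIC))
E
```

```text
time: 14.12
eef_pos: [0.5397, 0.0648, 0.2038]
tcp_rot: [3.108, -0.385, 0.025]
ft_force: [0.8, -0.1, -0.3]
gripper_width: 0.0355
[0.53969589 0.06475572 0.20381174] [ 3.10764982 -0.38546244  0.02463395]
```

View pics/w8.png

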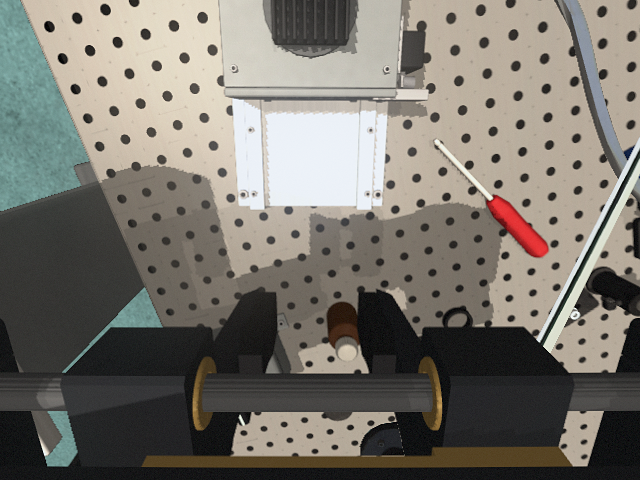

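View pics/s8z.png

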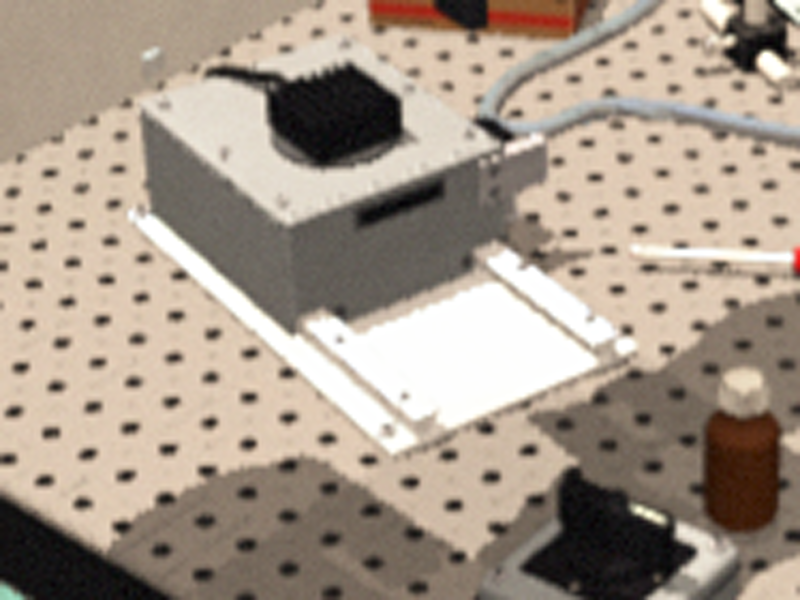

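Run:
```python
from m import *
P,p=cloud('wrist','w8.npz')
cv2.imwrite('pics/w8z.png',cv2.resize(p[50:130,210:450,::-1],(798,266),interpolation=cv2.INTER_CUBIC))
X,Y,Z=P[...,0],P[...,1],P[...,2]
m=(X>.45)&(X<.7)&(Y>.1)&(Y<.35)
d=np.array([np.cos(np.radians(75.6)),np.sin(np.radians(75.6))])
# profile of z along d near image column 300
for v in range(80,104): 
    q=P[v,290]; print(v,round(float(q[:2]@d)*1000,1),round(q[2]*1000,1),p[v,290].tolist())
```

```text
80 301.2 65.9 [207, 205, 196]
81 300.6 66.2 [208, 207, 198]
82 299.9 66.5 [209, 207, 197]
83 299.3 66.4 [208, 207, 198]
84 298.6 66.9 [208, 206, 198]
85 298.0 66.2 [207, 206, 197]
86 297.4 65.6 [185, 184, 174]
87 296.8 65.5 [131, 133, 127]
88 296.1 66.1 [160, 157, 153]
89 295.4 68.0 [185, 182, 175]
90 294.7 68.0 [205, 204, 195]
91 294.1 66.9 [203, 201, 193]
92 293.4 67.9 [198, 195, 187]
93 292.8 67.3 [197, 194, 184]
94 292.2 66.8 [193, 191, 182]
95 291.5 66.8 [169, 167, 162]
96 290.8 68.0 [140, 139, 136]
97 290.3 64.0 [89, 90, 91]
98 289.9 59.2 [83, 84, 88]
99 290.2 28.7 [92, 93, 95]
100 290.2 6.5 [145, 141, 137]
101 289.6 0.6 [203, 196, 185]
102 288.8 0.6 [196, 188, 180]
103 288.0 -0.7 [197, 189, 181]
```

View pics/w8z.png

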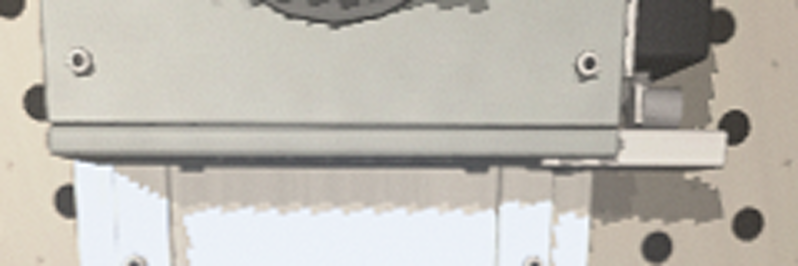

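```bash
python3 - <<'E'
from m import *
P,p=cloud('top','top0.npz')
X,Y,Z=P[...,0],P[...,1],P[...,2]
m=(Z>.1)&(X>.3)&(X<.62)&(Y<-.08)&(Y>-.35)
t=P[m]; print(len(t),t.min(0),t.max(0))
c=np.hypot(t[:,0]-.43,t[:,1]+.077); i=c.argmin(); print(c[i],t[i])
E
python3 -m handwheel '[[-0.03,-0.035,0,7,0],[-0.055,-0.07,0,14,-0.4],[-0.08,-0.105,0,17.4,-1],[-0.11,-0.142,0,17.4,-1],[-0.11,-0.142,0,17.4,-1],[-0.11,-0.142,0,17.4,-1],[-0.11,-0.142,0,17.4,-1]]';python3 - <<'E'
from h import *
s=robot.get_state();print(s['eef_pos'],s['tcp_rot'],s['joint_pos'])
p,d=snap('wrist','w9.png');np.savez('w9.npz',p=p,d=d)
E
```

```text
3042 [ 0.4468587  -0.32818919  0.10012626] [ 0.61987713 -0.19099225  0.2195626 ]
0.14365901138129863 [ 0.50615928 -0.19881     0.14635614]
time: 14.8
eef_pos: [0.4271, -0.0766, 0.197]
tcp_rot: [3.132, 0.087, 0.01]
ft_force: [1.0, -0.1, 0.1]
gripper_width: 0.0798
[ 0.4271165  -0.07663667  0.19697793] [3.13240462 0.08739671 0.00955973] [-0.44917493  0.21431128  1.6720085  -0.00449964  1.24620327 -0.50354642]
```

View pics/w9.png

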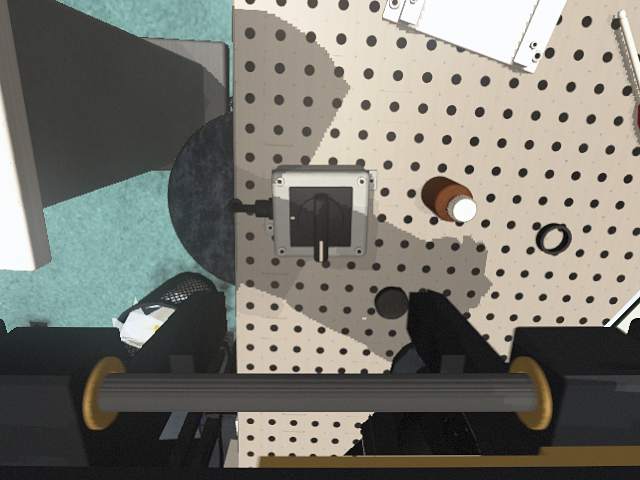

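Run:
```python
from m import *
P,p=cloud('wrist','w9.npz')
X,Y,Z=P[...,0],P[...,1],P[...,2]
def sel(z0,z1):
    t=P[(X>.37)&(X<.5)&(Y>-.14)&(Y<0)&(Z>z0)&(Z<z1)]; return len(t),cv2.minAreaRect((t[:,:2]*1000).astype(np.float32)),np.median(t[:,2])
print('handle',sel(.072,.09)); print('box',sel(.049,.057)); print(sel(.057,.065))
print(to_world('wrist',[[321,194],[321,262]],z=.082))
```

```text
handle (976, ((430.925537109375, -75.60368347167969), (10.619236946105957, 49.63068389892578), 3.1296212673187256), np.float64(0.08135272317700312))
box (5493, ((430.68170166015625, -72.47862243652344), (76.03248596191406, 69.7522964477539), 3.1292848587036133), np.float64(0.050836958954959655))
(968, ((430.8546142578125, -72.59801483154297), (36.08123016357422, 36.48855972290039), 45.80889129638672), np.float64(0.059717562889648884))
[[ 0.4297797  -0.04765004  0.082     ]
 [ 0.4329475  -0.09940342  0.082     ]]
```

```bash
python3 -m handwheel '[[0.004,0.0025,-0.03,0,-0.6],[0.004,0.0025,-0.065,0,-0.6],[0.004,0.0025,-0.095,0,-0.6],[0.004,0.0025,-0.108,0,-0.4],[0.004,0.0025,-0.112,0,-0.2],[0.004,0.0025,-0.112,0,0],[0.004,0.0025,-0.112,0,0.2],[0.004,0.0025,-0.112,0,0.6],[0.004,0.0025,-0.112,0,1],[0.004,0.0025,-0.112,0,1]]'; python3 -m handwheel '[[0,0,0,0,1],[0,0,0,0,1],[0,0,0,0,1],[0,0,0,0,1],[0,0,0,0,1],[0,0,0,0,1]]'
python3 - <<'E'
from h import *
s=robot.get_state();print(s['eef_pos'],s['tcp_rot'],s['ft_force'],s['gripper_width'])
E
```

```text
time: 15.68
eef_pos: [0.432, -0.0737, 0.0859]
tcp_rot: [3.131, 0.09, 0.013]
ft_force: [1.1, -0.7, 0.1]
gripper_width: 0.026
time: 16.18
eef_pos: [0.432, -0.0737, 0.0858]
tcp_rot: [3.131, 0.09, 0.012]
ft_force: [0.8, -0.1, 0.1]
gripper_width: 0.0002
[ 0.43202564 -0.07371057  0.08583774] [3.13142623 0.08973439 0.0124918 ] [ 0.8007444  -0.05848694  0.08274562] 0.00021079865823694742
```

Run:
```python
from h import *
p,d=snap('wrist','w10.png');np.savez('w10.npz',p=p,d=d)
cv2.imwrite('pics/w10z.png',cv2.resize(p[190:370,200:440,::-1],(800,600),interpolation=cv2.INTER_CUBIC))
p,d=snap('scene')
cv2.imwrite('pics/s10z.png',cv2.resize(p[220:370,270:470,::-1],(800,600),interpolation=cv2.INTER_CUBIC))
```

```text
(no output)
```

View pics/w10z.png

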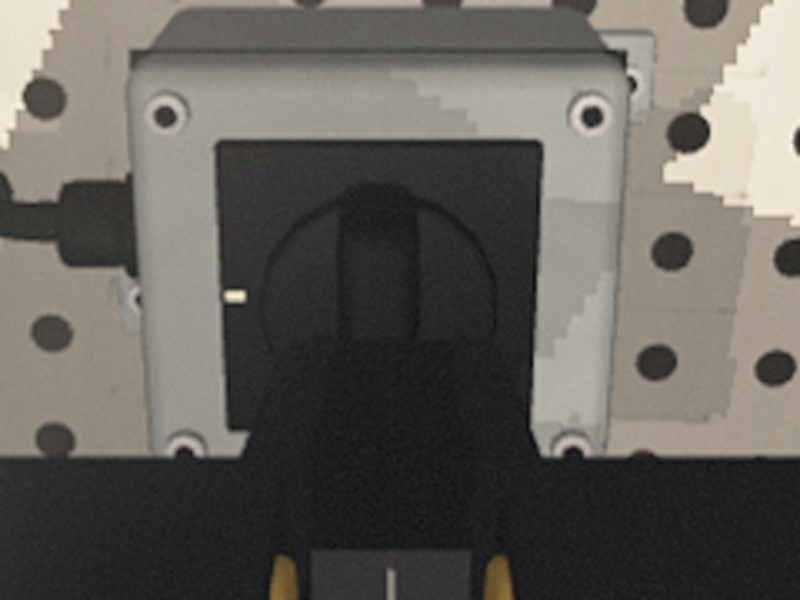

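View pics/s10z.png

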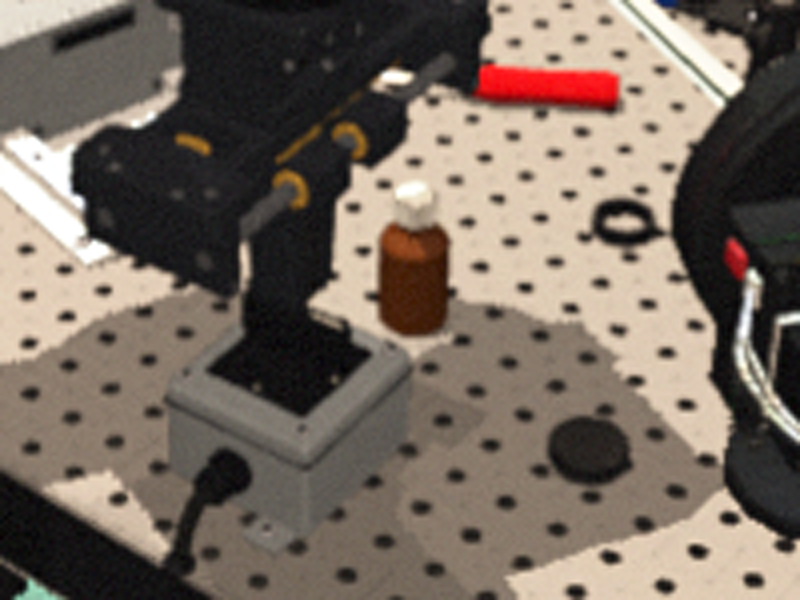

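Run:
```python
from m import *
P,p=cloud('wrist','w10.npz')
for v in range(240,345,6):
    print(v,[f"{P[v,u,0]*1000:.0f},{P[v,u,1]*1000:.0f},{P[v,u,2]*1000:.0f}" for u in (296,304,310,314,318,324,332,340,346)])
s=robot.get_state();print(s['eef_pos'],s['gripper_width'],s['ft_force'],s['ft_torque'])
g=p[190:370,200:440].astype(float); g=np.clip(g*4,0,255).astype(np.uint8)
cv2.imwrite('pics/w10b.png',cv2.resize(g[:,:,::-1],(800,600),interpolation=cv2.INTER_CUBIC))
```

```text
240 ['421,-53,52', '425,-52,53', '428,-53,52', '430,-52,53', '432,-52,53', '435,-52,53', '439,-52,52', '443,-51,53', '446,-51,53']
246 ['421,-55,54', '425,-56,53', '428,-51,65', '430,-51,64', '432,-51,64', '435,-55,53', '439,-55,52', '443,-55,53', '446,-54,54']
252 ['421,-58,56', '425,-52,71', '428,-51,74', '430,-51,72', '431,-51,72', '435,-54,65', '439,-57,55', '443,-58,52', '446,-58,53']
258 ['421,-59,61', '425,-52,79', '428,-52,79', '430,-52,79', '431,-52,78', '434,-53,75', '439,-59,60', '443,-61,54', '447,-61,53']
264 ['421,-63,60', '425,-54,81', '428,-53,82', '430,-54,81', '431,-54,81', '434,-55,78', '439,-62,58', '443,-62,60', '447,-64,53']
270 ['421,-66,61', '426,-57,81', '428,-57,81', '430,-56,81', '432,-56,81', '434,-57,79', '440,-66,58', '443,-65,59', '447,-66,58']
276 ['422,-69,60', '426,-59,81', '428,-59,81', '430,-59,82', '432,-59,82', '435,-60,80', '440,-69,59', '444,-68,59', '447,-69,59']
282 ['422,-73,60', '426,-62,82', '428,-62,81', '430,-62,82', '432,-62,82', '435,-63,79', '440,-72,60', '444,-72,59', '447,-71,60']
288 ['422,-77,59', '426,-66,81', '429,-64,83', '430,
[... 752 characters left out ...]
0']
324 ['424,-65,111', '427,-65,112', '429,-64,113', '430,-66,109', '432,-68,107', '434,-64,113', '437,-64,113', '440,-63,113', '442,-62,115']
330 ['424,-64,117', '427,-64,118', '429,-64,118', '431,-69,109', '432,-71,106', '434,-63,118', '437,-63,117', '439,-63,117', '441,-62,120']
336 ['424,-64,121', '427,-64,122', '429,-64,121', '431,-72,109', '432,-73,107', '434,-63,122', '436,-63,122', '439,-63,122', '441,-62,124']
342 ['424,-64,125', '427,-64,125', '429,-64,125', '430,-64,124', '432,-75,108', '434,-64,124', '436,-63,126', '439,-64,124', '441,-61,128']
[ 0.43199534 -0.07368431  0.08582899] 0.00042882243383540253 [-0.20001654 -0.4025638   0.29216025] [-0.06039428  0.06025656  0.01076605]
```

View pics/w10b.png

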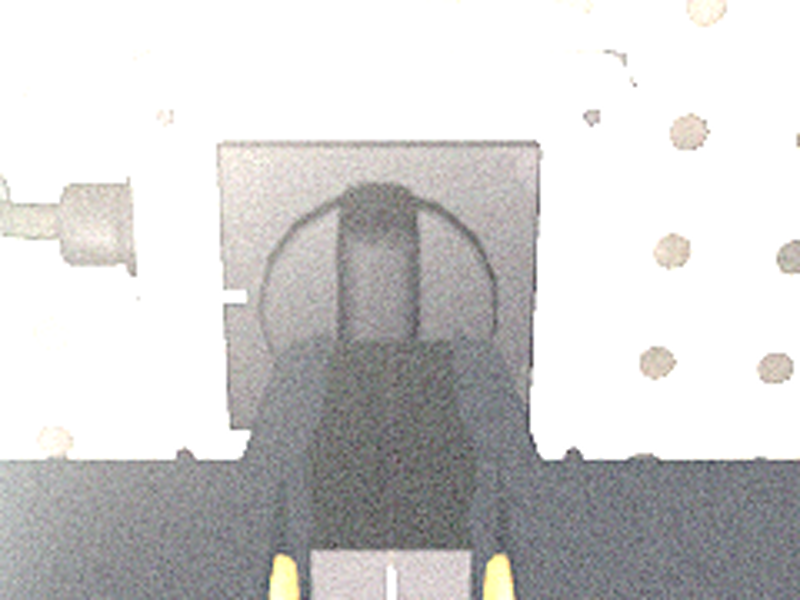

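Run:
```python
from m import *
for f,reg in [('w9.npz',(slice(280,325),slice(410,470))),('w9.npz',(slice(265,325),slice(160,228))),('w2.npz',(slice(280,345),slice(355,400))),('w5.npz',(slice(285,325),slice(360,400))),('w10.npz',(slice(285,325),slice(285,345)))]:
    p=np.load(f)['p'];d=np.load(f)['d'][reg]
    near=d[d>0]; 
    # column-wise: print depth profile along middle column
    print(f,[round(float(x),3) for x in d[::4,d.shape[1]//2]])
cal=robot.calibration('wrist'); s=robot.get_state()
# expected camera depth of TCP and tip
E=np.array(cal['extrinsics'])
from scipy.spatial.transform import Rotation as R
Rm=R.from_rotvec(s['tcp_rot']).as_matrix()
for z in (0,.003,.022): print(z,(E[:3,:3].T@(s['eef_pos']+Rm@[0,0,z]-E[:3,3])))
```

```text
w9.npz [0.376, 0.378, 0.38, 0.157, 0.153, 0.15, 0.147, 0.144, 0.144, 0.141, 0.139, 0.135]
w9.npz [1.32, 1.324, 1.316, 1.284, 1.243, 1.216, 1.186, 0.157, 0.153, 0.149, 0.145, 0.145, 0.143, 0.141, 0.137]
w2.npz [0.339, 0.342, 0.346, 0.345, 0.154, 0.15, 0.148, 0.145, 0.142, 0.137, 0.137, 0.134, 0.134, 0.13, 0.127, 0.126, 0.123]
w5.npz [0.362, 0.365, 0.157, 0.154, 0.153, 0.149, 0.146, 0.143, 0.14, 0.137]
w10.npz [0.165, 0.167, 0.161, 0.157, 0.154, 0.15, 0.146, 0.143, 0.141, 0.143]
0 [-1.29486536e-04 -3.14297127e-02 -1.64811168e-01]
0.003 [-1.29577922e-04 -3.05021717e-02 -1.67664179e-01]
0.022 [-1.30156698e-04 -2.46277457e-02 -1.85733244e-01]
```

Run:
```python
from m import *
from scipy.spatial.transform import Rotation as R
s=robot.get_state();Rm=R.from_rotvec(s['tcp_rot']).as_matrix();E=np.array(robot.calibration('wrist')['extrinsics'])
for y in (-.009,0,.009):
  for z in (-.005,0,.005,.01,.022):
    q=s['eef_pos']+Rm@[0,y,z]; print(y,z,to_px('wrist',[q])[0].round(1),(E[:3,:3].T@(q-E[:3,3]))[2].round(4))
```

```text
-0.009 -0.005 [316.6 297.1] -0.1573
-0.009 0 [316.6 291.9] -0.162
-0.009 0.005 [316.6 286.9] -0.1668
-0.009 0.01 [316.6 282.2] -0.1715
-0.009 0.022 [316.6 271.9] -0.183
0 -0.005 [316.6 316.1] -0.1601
0 0 [316.6 310.4] -0.1648
0 0.005 [316.6 305. ] -0.1696
0 0.01 [316.6 299.9] -0.1743
0 0.022 [316.6 288.7] -0.1857
0.009 -0.005 [316.6 334.4] -0.1628
0.009 0 [316.6 328.3] -0.1676
0.009 0.005 [316.6 322.5] -0.1723
0.009 0.01 [316.6 317. ] -0.1771
0.009 0.022 [316.6 304.9] -0.1885
```

The picture and depth show that the fingers closed above the handle: their tips are at z≈86 mm and the handle's top is at 82 mm. I'll open, go lower in small steps while watching the force, then grip again.

```bash
python3 -m handwheel '[[-0.001,0,0,0,0],[-0.001,0,0,0,0],[-0.001,0,0,0,0],[-0.001,0,0,0,0],[-0.001,0,0,0,0],[-0.001,0,0,0,0],[-0.001,0,0,0,0]]'; python3 -m handwheel '[[0,0,-0.003,0,0],[0,0,-0.006,0,0],[0,0,-0.009,0,0],[0,0,-0.012,0,0],[0,0,-0.012,0,0]]'
python3 - <<'E'
from h import *
p,d=snap('wrist','w11.png');np.savez('w11.npz',p=p,d=d)
g=np.clip(p[190:370,200:440].astype(float)*3,0,255).astype(np.uint8)
cv2.imwrite('pics/w11z.png',cv2.resize(g[:,:,::-1],(800,600),interpolation=cv2.INTER_CUBIC))
E
```

```text
time: 16.87
eef_pos: [0.431, -0.0737, 0.0858]
tcp_rot: [3.131, 0.09, 0.012]
ft_force: [1.0, -0.1, 0.5]
gripper_width: 0.043
time: 17.28
eef_pos: [0.4307, -0.0736, 0.0732]
tcp_rot: [3.132, 0.09, 0.011]
ft_force: [0.3, -0.4, -0.3]
gripper_width: 0.0436
```

View pics/w11z.png

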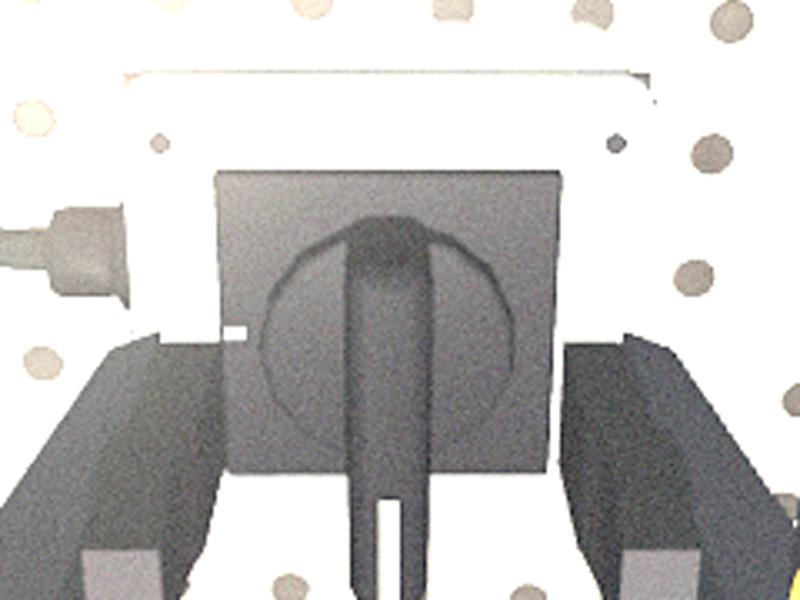

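```bash
python3 -m handwheel '[[0,0,-0.003,0,0],[0,0,-0.005,0,0],[0,0,-0.006,0,0],[0,0,-0.006,0,0]]'; python3 -m handwheel '[[0,0,-0.001,0,0],[0,0,-0.0025,0,0],[0,0,-0.0025,0,0]]'
```

```text
time: 17.67
eef_pos: [0.4307, -0.0736, 0.0672]
tcp_rot: [3.132, 0.09, 0.01]
ft_force: [-0.2, 0.3, 1.0]
gripper_width: 0.044
time: 17.92
eef_pos: [0.4307, -0.0736, 0.0645]
tcp_rot: [3.132, 0.09, 0.01]
ft_force: [-0.3, 0.1, 0.1]
gripper_width: 0.0443
```

```bash
python3 -m handwheel '[[0,0,0,0,1],[0,0,0,0,1],[0,0,0,0,1],[0,0,0,0,1],[0,0,0,0,1],[0,0,0,0,1],[0,0,0,0,1],[0,0,0,0,1]]'
python3 - <<'E'
from h import *
s=robot.get_state();print(s['ft_force'],s['ft_torque'])
E
```

```text
time: 18.58
eef_pos: [0.4304, -0.0736, 0.0646]
tcp_rot: [3.132, 0.09, 0.009]
ft_force: [-2.5, -0.0, 2.0]
gripper_width: 0.0106
[-2.46516888 -0.02954394  2.01937432] [-0.23019584  0.51323376 -0.04759992]
```

```bash
python3 -m handwheel '[[0,0,0,-5,1],[0,0,0,-10,1],[0,0,0,-15,1],[0,0,0,-20,1],[0,0,0,-25,1],[0,0,0,-30,1],[0,0,0,-30,1]]'
python3 - <<'E'
from h import *
s=robot.get_state();print(s['tcp_rot'],s['ft_force'],s['ft_torque'])
E
```

```text
time: 19.17
eef_pos: [0.4304, -0.0736, 0.0646]
tcp_rot: [3.046, -0.728, 0.006]
ft_force: [-0.6, -0.1, 1.1]
gripper_width: 0.0107
[ 3.04625358 -0.72806317  0.00590998] [-0.5792053  -0.12979576  1.08298336] [-0.19622032  0.27291285  0.0485044 ]
```

```bash
python3 -m handwheel '[[0,0,0,-6,1],[0,0,0,-12,1],[0,0,0,-18,1],[0,0,0,-24,1],[0,0,0,-30,1],[0,0,0,-36,1],[0,0,0,-42,1],[0,0,0,-48,1],[0,0,0,-54,1],[0,0,0,-58,1]]'; python3 -m handwheel '[[0,0,0,-1.5,1],[0,0,0,-1.5,1],[0,0,0,-1.5,1]]'
python3 - <<'E'
from h import *
s=robot.get_state();print(s['tcp_rot'],s['ft_force'],s['ft_torque'])
p,d=snap('wrist','w12.png')
E
```

```text
time: 20.0
eef_pos: [0.4305, -0.0737, 0.0646]
tcp_rot: [2.308, -2.116, -0.002]
ft_force: [-1.3, -0.9, 0.7]
gripper_width: 0.0107
time: 20.25
eef_pos: [0.4304, -0.0737, 0.0646]
tcp_rot: [2.283, -2.143, -0.002]
ft_force: [-1.7, -1.3, 0.5]
gripper_width: 0.0109
[ 2.28318459e+00 -2.14333239e+00 -2.25194854e-03] [-1.73462515 -1.31055044  0.54833504] [-0.05863383  0.32764121 -0.09887014]
```

View pics/w12.png

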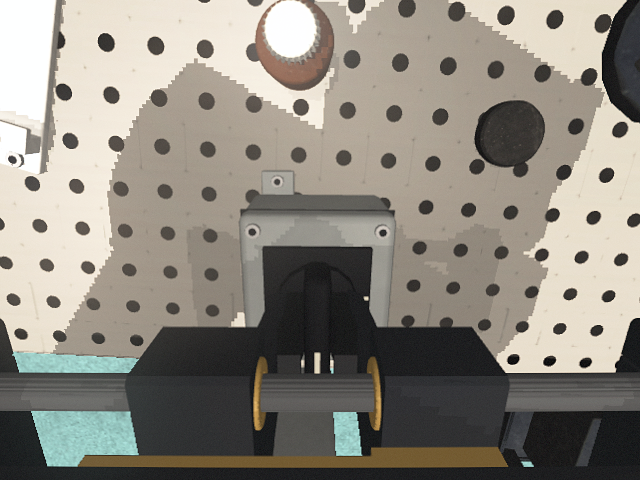

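```bash
python3 -m handwheel '[[0,0,0,0,0.4],[0,0,0,0,0],[0,0,0,0,0],[0,0,0,0,0],[0,0,0,0,0],[0,0,0,0,0],[0,0,0.04,0,0],[0,0,0.08,0,0],[0,0,0.12,0,0],[0,0,0.15,0,0]]'; python3 -m handwheel '[[-0.02,-0.02,0.03,0,0],[-0.05,-0.02,0.05,0,0],[-0.05,-0.02,0.05,0,0]]'
python3 - <<'E'
from h import *
s=robot.get_state();print(s['eef_pos'],s['gripper_width'],s['ft_force'])
p,d=snap('wrist','w13.png');np.savez('w13.npz',p=p,d=d)
p,d=snap('scene');np.savez('s13.npz',p=p,d=d)
cv2.imwrite('pics/s13z.png',cv2.resize(p[180:368,185:435,::-1],(800,600),interpolation=cv2.INTER_CUBIC))
E
```

```text
time: 21.13
eef_pos: [0.4306, -0.0737, 0.2177]
tcp_rot: [2.284, -2.144, 0.002]
ft_force: [1.8, -0.1, -0.6]
gripper_width: 0.0445
time: 21.38
eef_pos: [0.3787, -0.0941, 0.2716]
tcp_rot: [2.283, -2.146, 0.012]
ft_force: [0.3, 0.2, 0.9]
gripper_width: 0.0439
[ 0.37872326 -0.09414133  0.27155487] 0.04386869996757845 [0.26972311 0.16818444 0.94227704]
```

View pics/w13.png

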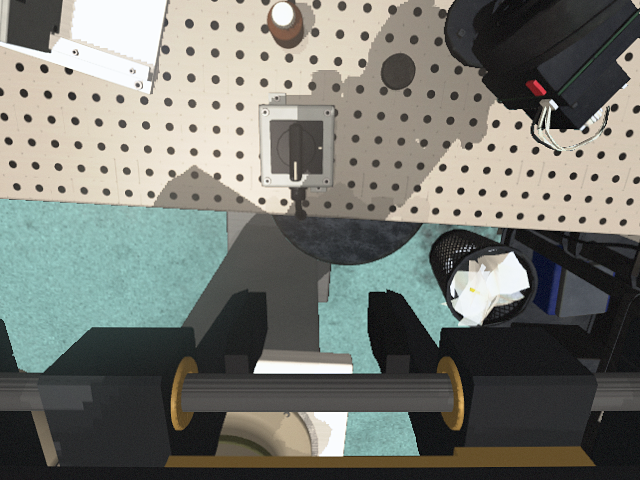

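View pics/s13z.png

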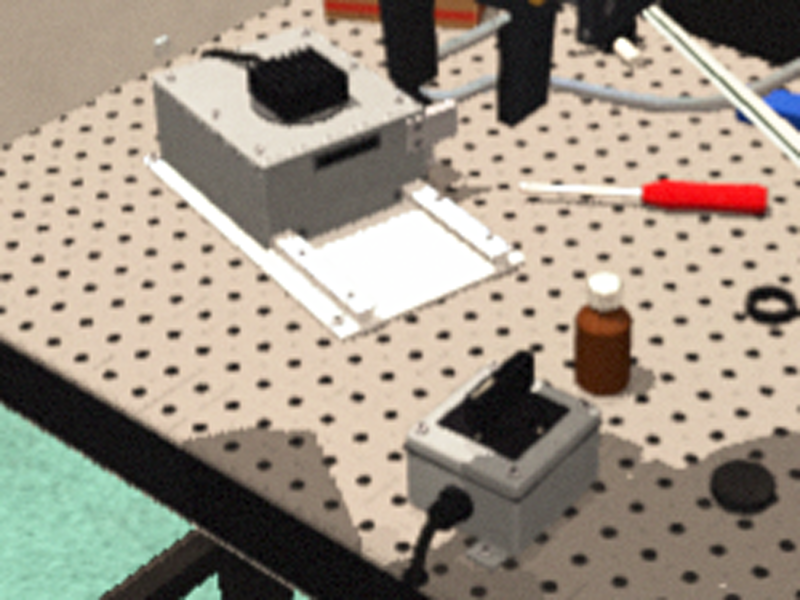

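Run:
```python
from m import *
P,p=cloud('wrist','w13.npz')
X,Y,Z=P[...,0],P[...,1],P[...,2]
for a,b in ((.072,.09),(.049,.057)):
    t=P[(X>.37)&(X<.5)&(Y>-.14)&(Y<0)&(Z>a)&(Z<b)]; print(len(t),cv2.minAreaRect((t[:,:2]*1000).astype(np.float32)))
P,p=cloud('scene','s13.npz');X,Y,Z=P[...,0],P[...,1],P[...,2]
P0,_=cloud('scene','scene0.npz')
for nm,y0,y1,x0,x1 in [('bottle',268,310,360,386),('cap',325,342,405,430),('ring',268,282,416,436),('driver',232,248,400,428)]:
    a=np.load('scene0.npz')['p'][y0:y1,x0:x1].astype(int);b=p[y0:y1,x0:x1].astype(int); print(nm,abs(a-b).mean().round(1))
print(robot.get_state()['time']); print('done',robot.job_done())
```

```text
677 ((428.32452392578125, -72.34530639648438), (48.75991439819336, 10.826178550720215), 2.727313280105591)
1801 ((430.54034423828125, -72.04714965820312), (69.43061828613281, 63.88602066040039), 3.3390769958496094)
bottle 10.2
cap 31.2
ring 7.7
driver 7.5
21.4833
the job is handed in; nothing more can be done
done None
```

I stood the tube in the tray ring, pushed the tray home and only then turned the isolator to on. I handed the job in at about 21.5 s of the 67 s limit.

**Tube:** It was standing about 4 mm off the ring's centre, still inside the ring, before the push. The closed hood hides it now, so I could not check it after the push. The push was slow, and the tray met 4–7 N until it reached its stop.

**Tray:** It stopped against the box at about 25 N. The wrist and scene pictures show the front plate flush on the mouth and the ear over the lever's roller. I had no direct reading of the lever angle.

**Isolator:** The first grip closed on nothing because the fingertips were about 22 mm higher than the given figure. I lowered, gripped again at 10.7 mm and turned the handle 90° clockwise. After release the handle lies within about 0.6° of the box's axis, with the pointer towards the gland.

**Bystanders:** The dropper bottle, lens cap, adapter ring and hex driver look unmoved, and the gripper stayed clear of them. A before/after comparison of the scene pictures changed noticeably only at the lens cap. I put that down to the arm's shadow falling across it, but did not measure its position again.

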